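Set out the soldering bench round the board holder

ROBOT

A 6-joint arm with a two-finger parallel gripper is mounted at the origin on the work surface. World frame = base frame: x ahead of the robot, y to its left, z up, the work surface at z = 0. Lengths are in m, angles in rad, forces in N, time in s.
With the tool pointing down it reaches from about 0.275 to 0.75 m from the base axis. Payload 10.2 kg.
Tool frame: the origin (TCP) lies at the very end of the fingers, on their centre line; the grasp point (between the pads) lies 19 mm behind it; z points along the fingers, y is the line along which they close (so a half turn about z gives the same grasp; the last joint's range is limited). The gripper opens to 88 mm and grips with 3 to 60 N. Pads are 18 mm wide; open, the fingers measure 123 mm over their backs; the gripper's body (75 mm by 187 mm) begins 45 mm behind the grasp point.
Start: joints at [-1.488, 0.313, 1.498, -0, 1.331, -0.223], TCP at [0.158, -0.501, 0.239] pointing down, gripper open.
Joint ranges: [-2.94, 2.94], [-0.97, 2.17], [0.19, 2.56], [-1.23, 4.37], [0.02, 3.11], [-2.88, 2.88]. Speed limits (rad/s): [2.39, 2.39, 3.01, 3.14, 3.14, 3.14].

INTERFACE

Orientations are given as a unit quaternion [x, y, z, w].
In Python, from station import readout, get_image, close_job, recognise gives the robot as it stands.
- The arm moves only by the shell command python3 -m jog 'ROWS' [FORCE]. ROWS is a JSON object of lists of equal length, an entry for each row: "translation": the shift along the tool's x, y, z scaled (see below), a list of three; "delta_rot": the turn, a rotation vector about the tool's x, y, z scaled (see below), a list of three; "fingers": the opening, from 0 (shut) to 1 (fully open). A call has 1 to 12 rows; each row is the pose to reach, as a shift and turn from the pose commanded when the call began, along the tool's axes at that moment, turning the shorter way round; what a row does not reach only later rows make up. The controller multiplies each number of a shift by 400 mm and each number of a turn by 360 degrees. A row lasts 1/10 s, in which the tool goes at most 50 mm and 8.59 degrees, less where a joint would pass 70% of its speed; a pose out of reach is approached as far as the arm can. A call with a number of a shift or a turn outside -1 to 1 is refused whole. A call with a gripper value outside its range is refused whole. The fingers move at their own pace and stop on an object; FORCE is the grip in N (left out, the last holds). Time passes only in rows, so rows that repeat a pose let the fingers close. It gives the time, the measured TCP pose, the force, the opening and the grip force at its end, in the units of the state.
- readout.state(): the state, without advancing time (a new reading comes with each control period).
- get_image(name): name is "scene" or "side" or "wrist"; returns a dict with "img" (400x640x3 uint8, blue, green, red), "mtx" (3x3 intrinsics, pixels), "view" (4x4, takes a point from world to camera coordinates); the wrist camera has in their place "hand_eye" (4x4, takes a point from camera to tool coordinates, whose origin is the TCP and whose axes are the flange's). Camera axes: x right, y up, looking along -z (the intrinsics and any distortion apply to the point x, -y, -z); pixel columns grow to the right and rows downward; lengths in m; the calibration is good to about 2 mm. A picture is of the moment at which its call begins: read the wrist's pose just before it. There is no depth.
- close_job(): hands the job in; it is judged then, once.
Trained networks look in a picture, given as the dict that the camera call returned (one of the last four; its "shot" number tells which), for a name from the list of things; names that differ only in an ending like _2 or _b are one class to them, and where a whole thing is asked for, a point or a joint stands for the part that bears it (a point fixed in the world has none). Each returns a list of dicts, best first, with "conf" (0 to 1); they miss things now and then, are a little off and sometimes report something else, mostly with a low value. They report only what shows in the picture. A call takes as long as a camera call. They do not tell look-alikes from the thing itself.
- recognise(picture, label): "location" ([column, row] in pixels, amid what is visible of it).
The state is a dict: "time": time; "qpos": joint angles; "joint_velocities": joint speeds; "joint_efforts": joint torques, N m; "eef_pos": TCP position; "tcp_rot": TCP orientation; "ft_force": force on the tool from outside, world axes, zero at the start; "torque": the same for the moment, N m; "width": opening from 0.0 (shut) to 1.0 (fully open); "grip_force": force on a finger pad.
Only numpy, scipy, OpenCV 4.12 (cv2) and the standard library are available. Lean on these libraries where they do the work, as an engineer would, in place of code of your own. Each camera call takes 0.05 s, during which the arm holds its last target. There are 200 camera calls.

TASK

Set out the bench for soldering round the board holder, seen from the robot's side: lay the circuit board, parts up, on top of the holder's two jaws centred and square, so that it rests flat on both ledges; stand the tip cleaner midway in the space between the holder and the iron stand, the solder reel beyond the holder's other end (the end away from the iron stand), in line with its rails and about a finger's width (20 mm) clear of it, and the flux bottle behind the middle of the holder, also about a finger's width clear. Set each thing down upright without dropping it, and leave the parts box, cutters, pump bottle and multimeter where they are.

Things in the scene. Friction and masses are not known exactly. Their poses are not given: they have to be found in the camera images.
- holder: Fixed board holder: two black rails, 2 blue jaws; 80 (x) x 160 (y) x 40 mm high. Origin: centre of underside, on the mat; y along the rails, +x away from the robot (behind), turned up to 0.1 rad. Each jaw is 74 mm wide in x, its flat ledge 32 mm above the origin from |y| = 37 to 47 mm, with an outer lip to 40 mm height (lips 94 mm apart); open between the jaws.
- iron_stand: Fixed soldering-iron stand: dark base 120 (x) x 80 (y) x 18 mm, spring holster and grey iron leaning over its middle, up to 205 mm high. It is in line with the holder's rails, its centre on their middle line, left or right of it, 230 to 250 mm centre to centre (110 to 130 mm free between them). Origin: centre of underside, on the mat; axes parallel to the holder's.
- board: Loose green circuit board 50 (x) x 84 (y) x 2.5 mm, 70 g, parts up, turned up to 1.2 rad. In its middle a yellow transformer 24 x 24 mm, top 28.5 mm above the underside, free to grip across x (its dark band is only looks); at y = +28 mm two capacitors 19 mm high, at y = -34 mm a terminal block 14 mm high. Origin: centre of underside; x short side, y long side, z up.
- solder_reel: Loose reel of solder wire standing on its flange: black flanges 56 mm in diameter, silver wire between them, 40 mm high, 250 g. Origin: centre of the underside; z up.
- tip_cleaner: Loose tip cleaner: grey round pot 62 mm in diameter and 50 mm high, filled with brass wool that domes 5 mm above the rim, 220 g. Origin: centre of the underside; z up.
- flux_bottle: Loose small flux bottle: white body 32 mm in diameter up to 46 mm, black cap 23 mm in diameter from 53 to 73 mm height, 50 g. Origin: centre of the underside; z up.
- parts_box: Bystander, loose: flat closed plastic box 44 x 64 x 20 mm, grey with white lid. Origin: centre of the underside; z up.
- cutters: Bystander, loose: side cutters with red handles, 140 mm long along x, about 50 mm wide, 13 mm high. Origin near the middle, on the mat.
- pump_bottle: Bystander, loose: white round dispenser bottle with steel pump top, 68 mm in diameter, 143 mm high. Origin: centre of the underside; z up.
- multimeter: Bystander, loose: orange and black multimeter 150 mm (x) x 74 mm (y) x 45 mm, lying on its back. Origin: centre of the underside; z up.
Things that resemble listed ones, but are neither listed nor needed, are in the scene too. Of the things that look like the board, take the one that is nearest to the robot's base at the start.

How it is judged:
By the outcome, as a careful person would: the job done as asked, in the order asked, and still so for the second after the job is handed in, with the robot touching nothing.
It also fails if it takes over 115 s, if anything falls off the work surface, if the arm or the gripper's body presses on something with over 40 N, if the wrist force passes 120 N, or if a joint passes its speed limit or range.

## Working session

There is one attempt and no reset: what is moved stays moved. The work goes in short steps, Python scripts to look and compute and a shell command to move; the robot and the scene stay as the last step left them, time stands still between calls to the robot, and variables do not carry over. Pictures are saved under pics/ and viewed, at most 14 in all, crops included, and the job is handed in when it is done.

```bash
mkdir -p pics; ls
python3 - <<'E'
from station import readout,get_image,recognise
import cv2,numpy as np
s=readout.state();print(s['time'],s['eef_pos'],s['tcp_rot'],s['width'])
for n in ['scene','side']:
    p=get_image(n);cv2.imwrite(f'pics/{n}0.png',p['img']);print(n,p['mtx'],np.round(p['view'],3),[k for k in p])
    for l in ['holder','iron_stand','board','solder_reel','tip_cleaner','flux_bottle']:
        print(l,[(np.round(d['location']).tolist(),round(d['conf'],2)) for d in recognise(p,l)])
E
```

```text
pics
0.0 [ 0.15801148 -0.50039014  0.23817089] [ 9.88334376e-01  1.52298200e-01  3.60823057e-05 -6.46914172e-04] 0.9966777933081605
scene [[381.45328913   0.         315.4671251 ]
 [  0.         381.45328913 200.9691632 ]
 [  0.           0.           1.        ]] [[-0.667  0.745 -0.015  0.347]
 [-0.572 -0.499  0.651  0.245]
 [ 0.478  0.443  0.759 -1.513]
 [ 0.     0.     0.     1.   ]] ['img', 'mtx', 'view', 'shot']
holder [([325.0, 238.0], 0.61)]
iron_stand [([267.0, 194.0], 0.79)]
board [([298.0, 280.0], 0.61), ([309.0, 183.0], 0.51), ([281.0, 117.0], 0.48), ([256.0, 171.0], 0.46)]
solder_reel [([420.0, 283.0], 0.76)]
tip_cleaner [([361.0, 210.0], 0.59)]
flux_bottle [([420.0, 230.0], 0.58)]
side [[465.0715821    0.         318.75777793]
 [  0.         465.0715821  195.15742599]
 [  0.           0.           1.        ]] [[ 0.995 -0.093  0.019 -0.498]
 [ 0.047  0.655  0.754 -0.039]
 [-0.083 -0.75   0.657 -1.378]
 [ 0.     0.     0.     1.   ]] ['img', 'mtx', 'view', 'shot']
holder [([338.0, 178.0], 0.58)]
iron_stand [([354.0, 231.0], 0.76), ([287.0, 278.0], 0.37)]
board [([220.0, 340.0], 0.97), ([297.0, 227.0], 0.93), ([388.0, 173.0], 0.71), ([335.0, 275.0], 0.56)]
solder_reel [([317.0, 125.0], 0.69)]
tip_cleaner [([290.0, 176.0], 0.98)]
flux_bottle []
```

View pics/scene0.png

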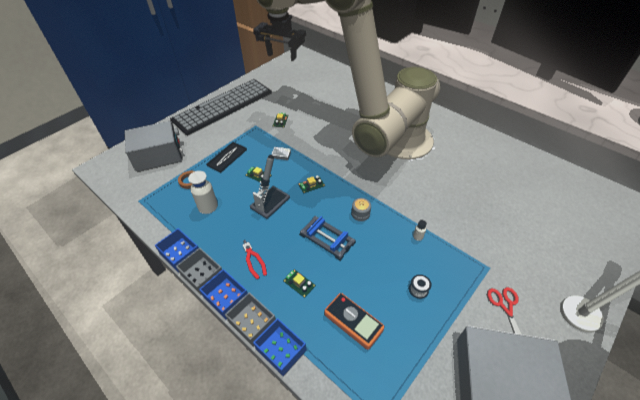

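View pics/side0.png

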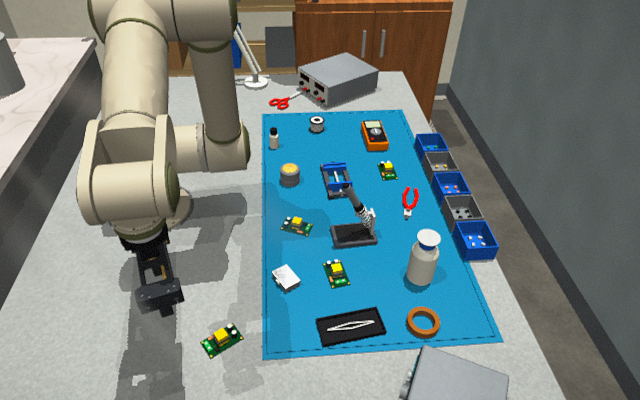

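The scene view shows the robot at the back, the holder at (327,237), the iron stand at (267,200), the tip cleaner at (361,209), the flux bottle at (420,230) and the reel at (420,286). There are four boards. In scene/side pixels they are A (281,119)/(222,340) off the mat, B (312,183)/(297,226), C (256,172)/(336,274) and D (298,281)/(388,171). I'll triangulate them to see which is nearest to the base.

```bash
cat > h.py <<'E'
import numpy as np,cv2
from scipy.spatial.transform import Rotation as R
from station import readout,get_image,recognise
def cam(p,s=None):
    """centre, projection (3x4) for pixel; s=state for wrist"""
    if 'view' in p: V=np.array(p['view'])
    else:
        T=np.eye(4);T[:3,:3]=R.from_quat(s['tcp_rot']).as_matrix();T[:3,3]=s['eef_pos']
        V=np.linalg.inv(T@np.array(p['hand_eye']))
    return np.array(p['mtx'])@np.diag([1,-1,-1])@V[:3],V
def proj(P,X):
    q=np.c_[np.atleast_2d(X),np.ones(len(np.atleast_2d(X)))]@P.T
    return q[:,:2]/q[:,2:]
def tri(Ps,us):
    A=np.vstack([[u[0]*P[2]-P[0],u[1]*P[2]-P[1]] for P,u in zip(Ps,us)])
    X=np.linalg.lstsq(A[:,:3],-A[:,3],rcond=None)[0]
    return X,max(np.linalg.norm(proj(P,X)[0]-u) for P,u in zip(Ps,us))
def atz(P,u,z):
    A=np.array([u[0]*P[2]-P[0],u[1]*P[2]-P[1]])
    return np.linalg.solve(A[:,:2],-(A[:,3]+A[:,2]*z))
E
python3 - <<'E'
from h import *
a,b=get_image('scene'),get_image('side')
Ps=[cam(a)[0],cam(b)[0]]
print({k:v for k,v in a.items() if k not in('img','mtx','view')})
for n,u,v in [('A',(281,119),(222,339)),('B',(312,183),(297,225)),('C',(256,172),(336,272)),('D',(298,281),(388,171)),
 ('pot',(361,205),(290,170)),('flux',(421,224),(273,132)),('reel',(421,282),(317,121)),('holder',(327,236),(337,178)),('standbase',(270,203),(353,235)),('pump',(203,192),(424,258)),('box',(282,154),(286,277))]:
    X,e=tri(Ps,[u,v]);print(n,X.round(3),round(e,1),'dist',round(np.hypot(*X[:2]),3))
E
```

```text
{'shot': 3}
A [ 0.234 -0.457  0.004] 1.6 dist 0.513
B [ 0.424 -0.108  0.008] 1.4 dist 0.438
C [ 0.516 -0.294  0.014] 0.2 dist 0.594
D [0.737 0.121 0.007] 1.4 dist 0.747
pot [0.416 0.101 0.044] 1.1 dist 0.428
flux [0.368 0.293 0.061] 0.9 dist 0.47
reel [0.527 0.393 0.037] 2.0 dist 0.657
holder [0.565 0.085 0.015] 0.8 dist 0.571
standbase [ 0.581 -0.156  0.003] 0.5 dist 0.602
pump [ 0.73  -0.312  0.07 ] 1.5 dist 0.794
box [ 0.386 -0.295  0.009] 1.0 dist 0.486
```

B at scene (312,183) / side (297,226) is nearest, 0.44 m from the base (A 0.51, C 0.59, D 0.75). I'll move above B with the wrist camera to confirm that.

```bash
cat >> h.py <<'E'
def go(pos,yaw,s=None):
    """print row numbers for TCP pos, tool down with tool y (closing line) at world angle yaw (mod pi, nearest)"""
    s=s or readout.state();T=R.from_quat(s['tcp_rot'])
    d=T.inv().apply(np.array(pos)-s['eef_pos'])/0.4
    best=None
    for k in (0,1):
        a=yaw+k*np.pi;y=np.array([np.cos(a),np.sin(a),0]);z=np.array([0,0,-1.])
        G=R.from_matrix(np.c_[np.cross(y,z),y,z]);r=(T.inv()*G).as_rotvec()
        if best is None or np.linalg.norm(r)<np.linalg.norm(best): best=r
    print('trans',d.round(4).tolist(),'rot',(best/(2*np.pi)).round(4).tolist(),'q6',round(s['qpos'][5],2))
E
python3 -c "
from h import *
go([0.44,-0.08,0.40],np.pi/2)"
```

```text
trans [0.9888, -0.7906, -0.4032] rot [0.0, 0.0, 0.0487] q6 -0.22
```

```bash
python3 -m jog '{"translation":[[0.2,-0.16,-0.4],[0.6,-0.48,-0.4],[0.989,-0.79,-0.4],[0.989,-0.79,-0.4],[0.989,-0.79,-0.4],[0.989,-0.79,-0.4],[0.989,-0.79,-0.4],[0.989,-0.79,-0.4],[0.989,-0.79,-0.4],[0.989,-0.79,-0.4],[0.989,-0.79,-0.4],[0.989,-0.79,-0.4]],"delta_rot":[[0,0,0],[0,0,0.049],[0,0,0.049],[0,0,0.049],[0,0,0.049],[0,0,0.049],[0,0,0.049],[0,0,0.049],[0,0,0.049],[0,0,0.049],[0,0,0.049],[0,0,0.049]],"fingers":[1,1,1,1,1,1,1,1,1,1,1,1]}'
python3 -c "
from h import *
go([0.44,-0.08,0.40],np.pi/2)"
```

```text
time: 2.0
eef_pos: [0.4419, -0.0765, 0.3997]
tcp_rot: [1.0, 0.002, 0.001, -0.0]
ft_force: [0.2, -0.3, 0.7]
width: 0.998
grip_force: 0.0
trans [-0.0047, 0.0087, -0.0007] rot [-0.0, -0.0003, 0.0007] q6 1.13
```

Run:
```python
from h import *
s=readout.state();p=get_image('wrist');cv2.imwrite('pics/w1.png',p['img'])
print(p['mtx'],np.round(p['hand_eye'],3));np.savez('w1.npz',P=cam(p,s)[0])
for l in ['holder','iron_stand','board','tip_cleaner']:
    print(l,[(np.round(d['location']).tolist(),round(d['conf'],2)) for d in recognise(p,l)])
```

```text
[[323.18263342   0.         319.0128093 ]
 [  0.         323.18263342 199.04335299]
 [  0.           0.           1.        ]] [[-0.     0.956  0.293  0.075]
 [ 1.     0.001 -0.    -0.   ]
 [-0.     0.293 -0.956 -0.145]
 [ 0.     0.     0.     1.   ]]
holder [([214.0, 66.0], 0.59)]
iron_stand [([376.0, 57.0], 0.57)]
board [([521.0, 252.0], 0.93), ([338.0, 156.0], 0.72), ([453.0, 103.0], 0.72)]
tip_cleaner [([209.0, 164.0], 0.74)]
```

View pics/w1.png

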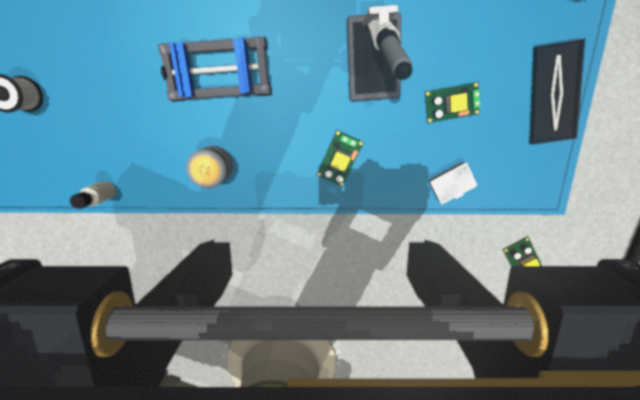

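The wrist view at 0.4 m height shows board B at (341,157), caps toward the robot. The holder is at (215,68), the iron stand base at (374,58), the pot at (209,167), the flux bottle cap at (82,200) and the reel at the left edge (10,93). B is the unambiguous choice: it is a yellow-transformer board and the nearest to the base. Next are closer views from two places.

```bash
python3 -m jog '{"translation":[[0.08,0,0.3],[0.08,0,0.3],[0.08,0,0.3],[0.08,0,0.3],[0.08,0,0.3],[0.08,0,0.3]],"delta_rot":[[0,0,0],[0,0,0],[0,0,0],[0,0,0],[0,0,0],[0,0,0]],"fingers":[1,1,1,1,1,1]}'
python3 - <<'E'
from h import *
s=readout.state();p=get_image('wrist');cv2.imwrite('pics/w2.png',p['img']);np.savez('w2.npz',P=cam(p,s)[0])
P=cam(p,s)[0]
for n,X in [('hold',(.565,.085,.03)),('B',(.424,-.108,0)),('pot',(.416,.101,.05)),('st',(.581,-.156,0))]: print(n,proj(P,X))
go([0.52,0.05,0.28],np.pi/2)
E
```

```text
time: 2.85
eef_pos: [0.4723, -0.081, 0.2806]
tcp_rot: [1.0, -0.001, 0.001, 0.001]
ft_force: [-0.5, -0.3, 0.2]
width: 0.998
grip_force: 0.0
hold [[175.05244266  85.14834718]]
B [[338.7448759  194.57018658]]
pot [[171.22148735 212.71880556]]
st [[379.57649965  71.82492133]]
trans [0.1182, -0.3275, 0.0011] rot [0.0002, -0.0005, -0.0004] q6 1.16
```

```bash
python3 -m jog '{"translation":[[0.12,-0.33,0],[0.12,-0.33,0],[0.12,-0.33,0],[0.12,-0.33,0],[0.12,-0.33,0],[0.12,-0.33,0],[0.12,-0.33,0]],"delta_rot":[[0,0,0],[0,0,0],[0,0,0],[0,0,0],[0,0,0],[0,0,0],[0,0,0]],"fingers":[1,1,1,1,1,1,1]}'
python3 - <<'E'
from h import *
s=readout.state();p=get_image('wrist');cv2.imwrite('pics/w3.png',p['img']);P=cam(p,s)[0];np.savez('w3.npz',P=P)
a=cv2.imread('pics/w2.png')
c=lambda im,x,y:cv2.resize(im[y:y+150,x:x+200],None,fx=4,fy=4,interpolation=cv2.INTER_CUBIC)
h=proj(P,(.565,.085,.03))[0];print(h)
x,y=int(h[0])-100,max(0,int(h[1])-75);print(x,y)
cv2.imwrite('pics/c3h.png',c(p['img'],x,y)); cv2.imwrite('pics/c2b.png',c(a,240,120))
E
```

```text
time: 3.6
eef_pos: [0.5203, 0.0505, 0.2792]
tcp_rot: [1.0, -0.002, 0.0, 0.0]
ft_force: [-0.3, 0.7, -0.0]
width: 0.998
grip_force: 0.0
[290.15779592 126.7930107 ]
190 51
```

View pics/c3h.png

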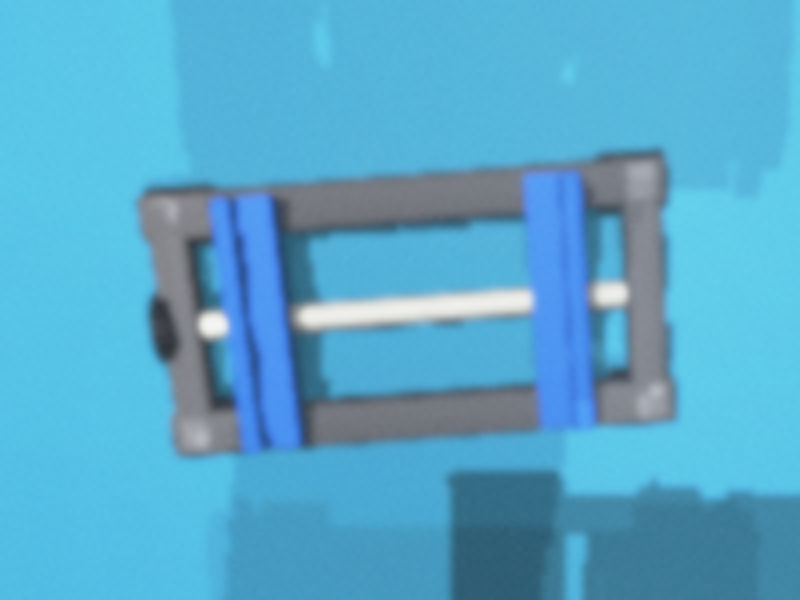

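View pics/c2b.png

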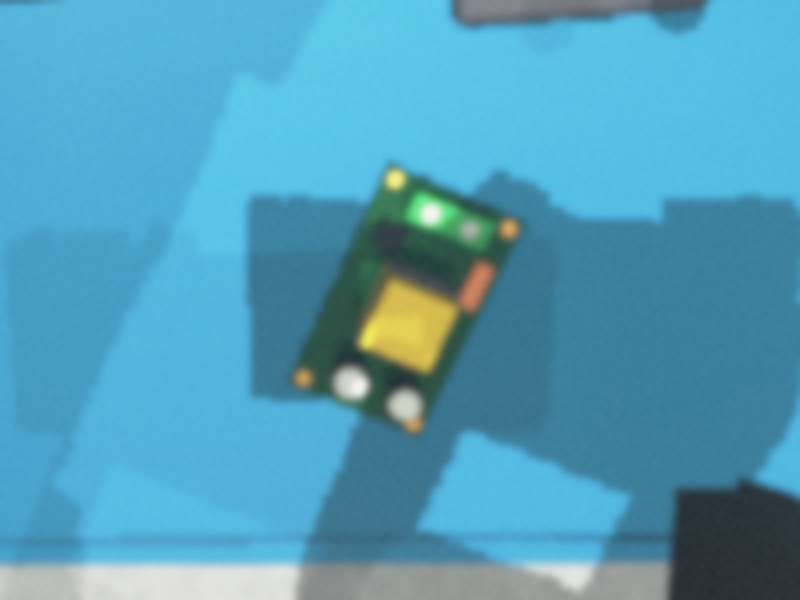

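The holder crop (c3h, 4x from offset 190,51) shows the ledge inner edges at left (275,195)-(302,447) and right (524,173)-(541,430). The narrow outer bands are the lips, and there is a knob at the left end (163,328). The board crop (c2b, offset 240,120) shows the transformer top centred at (410,324), with board corners (390,167), (522,225), (418,432) and (292,380). The capacitors point toward the robot.

Run:
```python
from h import *
from scipy.optimize import least_squares
I={k:cv2.imread(f'pics/w{k}.png') for k in (1,2,3)};P={k:np.load(f'w{k}.npz')['P'] for k in I}
f=lambda x0,y0,u:np.array([x0+(u[0]+.5)/4-.5,y0+(u[1]+.5)/4-.5])
# holder fit in w3 from clicked corners; z offset free
H=[((37,37,32),(275,195)),((-37,37,32),(302,447)),((37,-37,32),(524,173)),((-37,-37,32),(541,430)),((37,47,40),(235,197)),((-37,47,40),(262,450)),((37,-47,40),(558,172)),((-37,-47,40),(572,428))]
M=np.array([h[0] for h in H])/1e3;U=np.array([f(190,51,h[1]) for h in H])
def W(v,M): c,s=np.cos(v[2]),np.sin(v[2]);return np.c_[v[0]+c*M[:,0]-s*M[:,1],v[1]+s*M[:,0]+c*M[:,1],M[:,2]+v[3]]
r=least_squares(lambda v:(proj(P[3],W(v,M))-U).ravel(),[.565,.085,0,0]);print('holder fit x y yaw dz',r.x.round(4),'rms px',np.sqrt(np.mean(r.fun**2)).round(2))
# stereo jaws by colour
def blobs(k,lo,hi,amin,roi):
    m=cv2.inRange(cv2.cvtColor(I[k],cv2.COLOR_BGR2HSV),lo,hi);x,y,w,h=[max(0,int(t)) for t in roi];z=np.zeros_like(m);z[y:y+h,x:x+w]=m[y:y+h,x:x+w]
    n,_,st,c=cv2.connectedComponentsWithStats(z);return [(st[i,4],c[i].round(1).tolist()) for i in range(1,n) if st[i,4]>=amin]
J={}
for k in I:
    q=proj(P[k],(.565,.085,.03))[0];J[k]=sorted([b[1] for b in blobs(k,(106,130,80),(125,255,255),80,(q[0]-90,q[1]-60,180,120))]);print(k,J[k])
Y={};D={}
for k in I:
    q=proj(P[k],(.424,-.108,.028))[0];Y[k]=blobs(k,(20,120,90),(32,255,255),30,(q[0]-25,q[1]-25,50,50))
    q=proj(P[k],(.416,.101,.05))[0];D[k]=blobs(k,(12,60,90),(35,255,255),60,(q[0]-35,q[1]-35,70,70))
print('Y',Y);print('dome',D)
for n,ks,us in [('jawL',(1,2,3),[J[k][0] for k in I]),('jawR',(1,2,3),[J[k][-1] for k in I])]: print(n,tri([P[k] for k in ks],us))
for n,S in (('yel',Y),('dome',D)):
    ks=[k for k in S if S[k]];us=[np.array(max(S[k])[1]) for k in ks];print(n,ks,tri([P[k] for k in ks],us),[atz(P[k],u,.0285 if n=='yel' else .053).round(4) for k,u in zip(ks,us)])
# board corners in w2 at z=2.5mm
C=[((-25,-42,2.5),(390,167)),((25,-42,2.5),(522,225)),((25,42,2.5),(418,432)),((-25,42,2.5),(292,380))]
for sg in (1,-1):
    M=np.array([h[0] for h in C])/1e3;M[:,0]*=sg;U=np.array([f(240,120,h[1]) for h in C])
    r=least_squares(lambda v:(proj(P[2],W(v,M))-U).ravel(),[.424,-.108,1.2,0]);print('board',r.x.round(4),np.sqrt(np.mean(r.fun**2)).round(2))
```

```text
holder fit x y yaw dz [ 0.5621  0.083   0.0646 -0.0042] rms px 0.48
1 [[181.2, 69.6], [242.5, 65.4]]
2 [[138.3, 89.6], [219.9, 90.4]]
3 [[254.2, 131.1], [329.8, 125.1]]
Y {1: [(np.int32(243), [340.1, 161.0])], 2: [(np.int32(368), [341.8, 200.9])], 3: [(np.int32(330), [439.8, 234.5])]}
dome {1: [(np.int32(708), [204.6, 169.2])], 2: [(np.int32(1069), [170.7, 214.5])], 3: [(np.int32(978), [279.2, 249.7])]}
jawL (array([0.56012944, 0.12837761, 0.03011568]), np.float64(0.24077509443437575))
jawR (array([0.56416963, 0.03769907, 0.02044932]), np.float64(4.49532896519461))
yel [1, 2, 3] (array([ 0.42285286, -0.1104778 ,  0.02502158]), np.float64(0.15235541281779272)) [array([ 0.4237, -0.1103]), array([ 0.4237, -0.1102]), array([ 0.4243, -0.109 ])]
dome [1, 2, 3] (array([0.41392205, 0.10166541, 0.05057898]), np.float64(0.08508928700136058)) [array([0.4145, 0.1007]), array([0.4147, 0.1005]), array([0.415 , 0.1014])]
board [ 0.2769 -0.1476  1.0777 -0.5086] 21.23
board [ 0.4195 -0.1116  1.1513 -0.0129] 0.06
```

```bash
cat >> h.py <<'E'
def go2(pos,yaw,s=None):
    """as go, tool y at exactly this world angle"""
    s=s or readout.state();T=R.from_quat(s['tcp_rot']);y=np.array([np.cos(yaw),np.sin(yaw),0]);z=np.array([0,0,-1.])
    r=(T.inv()*R.from_matrix(np.c_[np.cross(y,z),y,z])).as_rotvec()/(2*np.pi)
    print('trans',(T.inv().apply(np.array(pos)-s['eef_pos'])/.4).round(4).tolist(),'rot',r.round(4).tolist(),'q6',round(s['qpos'][5],2))
E
python3 - <<'E'
from h import *
from scipy.optimize import least_squares
P=np.load('w2.npz')['P']
f=lambda x0,y0,u:np.array([x0+(u[0]+.5)/4-.5,y0+(u[1]+.5)/4-.5])
C=[((25,-42,2.5),(390,167)),((-25,-42,2.5),(522,225)),((-25,42,2.5),(418,432)),((25,42,2.5),(292,380))]
M=np.array([h[0] for h in C])/1e3;U=np.array([f(240,120,h[1]) for h in C])
for dz in (0,-.003):
    W=lambda v:np.c_[v[0]+np.cos(v[2])*M[:,0]-np.sin(v[2])*M[:,1],v[1]+np.sin(v[2])*M[:,0]+np.cos(v[2])*M[:,1],M[:,2]+dz]
    r=least_squares(lambda v:(proj(P,W(v))-U).ravel(),[.424,-.108,1.2]);print(r.x.round(4),np.abs(r.fun).max().round(2))
go2([0.4225,-0.110,0.10],1.151)
E
```

```text
[ 0.4232 -0.1106  1.1519] 1.1
[ 0.4223 -0.1109  1.1518] 0.85
trans [-0.2434, 0.4023, 0.4476] rot [0.0001, 0.0, -0.4338] q6 1.45
```

```bash
python3 -m jog '{"translation":[[-0.24,0.4,0],[-0.24,0.4,0],[-0.24,0.4,0],[-0.24,0.4,0],[-0.24,0.4,0],[-0.24,0.4,0],[-0.24,0.4,0],[-0.24,0.4,0],[-0.24,0.4,0],[-0.24,0.4,0],[-0.24,0.4,0],[-0.24,0.4,0]],"delta_rot":[[0,0,-0.434],[0,0,-0.434],[0,0,-0.434],[0,0,-0.434],[0,0,-0.434],[0,0,-0.434],[0,0,-0.434],[0,0,-0.434],[0,0,-0.434],[0,0,-0.434],[0,0,-0.434],[0,0,-0.434]],"fingers":[1,1,1,1,1,1,1,1,1,1,1,1]}'
python3 -c "
from h import *
go2([0.4225,-0.110,0.10],1.151)"
```

```text
time: 4.85
eef_pos: [0.4238, -0.1087, 0.2789]
tcp_rot: [0.652, 0.758, 0.0, 0.0]
ft_force: [0.0, -0.7, 0.1]
width: 1.0
grip_force: 0.0
trans [-0.0025, -0.0038, 0.4473] rot [0.0, 0.0001, -0.1593] q6 -0.67
```

```bash
python3 -m jog '{"translation":[[0,0,0],[0,0,0],[0,0,0.1],[0,0,0.22],[0,0,0.34],[0,0,0.447],[0,0,0.447],[0,0,0.447],[0,0,0.447]],"delta_rot":[[0,0,-0.148],[0,0,-0.148],[0,0,-0.148],[0,0,-0.148],[0,0,-0.148],[0,0,-0.148],[0,0,-0.148],[0,0,-0.148],[0,0,-0.148]],"fingers":[1,1,1,1,1,1,1,1,1]}'
python3 - <<'E'
from h import *
s=readout.state();p=get_image('wrist');P=cam(p,s)[0];np.savez('w4.npz',P=P);cv2.imwrite('pics/w4.png',p['img'])
print('exp',proj(P,[(.4225,-.110,.0285)]))
m=cv2.inRange(cv2.cvtColor(p['img'],cv2.COLOR_BGR2HSV),(20,120,90),(32,255,255));n,_,st,c=cv2.connectedComponentsWithStats(m)
for i in range(1,n):
    if st[i,4]>100: print(st[i],c[i],atz(P,c[i],.0285).round(4),atz(P,c[i],.0255).round(4))
q=proj(P,[(.4225,-.110,.0285)])[0].astype(int)
y,x=max(0,min(250,q[1]-75)),max(0,min(440,q[0]-100));print(x,y)
cv2.imwrite('pics/c4.png',cv2.resize(p['img'][y:y+150,x:x+200],None,fx=4,fy=4))
go2([0.4225,-0.110,0.008],1.151)
E
```

```text
time: 5.75
eef_pos: [0.4252, -0.109, 0.1022]
tcp_rot: [0.247, 0.969, -0.001, 0.002]
ft_force: [0.6, -0.5, -0.7]
width: 1.003
grip_force: 0.0
exp [[316.18550698 208.92562058]]
[ 605    0   35   78 1928] [624.66182573  40.43205394] [0.4173 0.1089] [0.4181 0.1114]
[ 298  191   38   37 1239] [316.54317998 209.20016142] [ 0.4228 -0.1099] [ 0.4237 -0.1104]
[ 91 294  36  63 705] [102.65106383 324.55460993] [ 0.4265 -0.3084] [ 0.4274 -0.3116]
[527 303  21  54 442] [539.80542986 333.90271493] [ 0.6037 -0.0021] [ 0.6071 -0.0011]
[170 369  39  19 452] [188.1659292  380.37610619] [ 0.5062 -0.2812] [ 0.5082 -0.2841]
[ 475  372  165   14 1711] [571.66101695 379.29573349] [0.6624 0.0078] [0.6666 0.0089]
[312 379  74   7 325] [348.00615385 382.32615385] [ 0.5737 -0.1618] [ 0.5767 -0.1631]
216 133
trans [0.0056, -0.0056, 0.2352] rot [-0.0, 0.0007, -0.0125] q6 -1.59
```

View pics/c4.png

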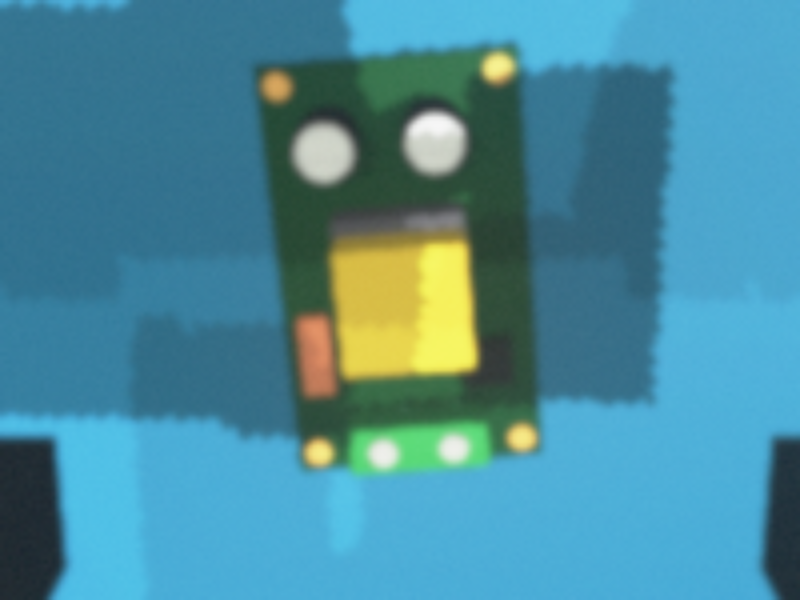

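The crop confirms the target: the yellow transformer sits mid-board, parts up, with capacitors at the top and the terminal block at the bottom. The predicted centre matches to 0.5 px. An orange part flanks the transformer, so I'll keep the fingertips at z=12 mm.

```bash
python3 -m jog '{"translation":[[0.005,-0.003,0],[0.005,-0.003,0.06],[0.005,-0.003,0.15],[0.005,-0.003,0.2],[0.005,-0.003,0.226],[0.005,-0.003,0.226],[0.005,-0.003,0.226]],"delta_rot":[[0,0,-0.0125],[0,0,-0.0125],[0,0,-0.0125],[0,0,-0.0125],[0,0,-0.0125],[0,0,-0.0125],[0,0,-0.0125]],"fingers":[1,1,1,1,1,1,1]}'
python3 -c "
from h import *
go2([0.4232,-0.1103,0.012],1.151)"
```

```text
time: 6.5
eef_pos: [0.4226, -0.1087, 0.0107]
tcp_rot: [0.207, 0.978, -0.0, 0.001]
ft_force: [-0.8, -0.3, 0.5]
width: 0.999
grip_force: 0.0
trans [-0.003, -0.003, -0.0031] rot [-0.0, 0.0003, 0.0003] q6 -1.67
```

```bash
python3 -m jog '{"translation":[[-0.003,-0.003,-0.002],[-0.003,-0.003,-0.002],[-0.003,-0.003,-0.002],[-0.003,-0.003,-0.002],[-0.003,-0.003,-0.002],[-0.003,-0.003,-0.002],[-0.003,-0.003,-0.002],[-0.003,-0.003,-0.002],[-0.003,-0.003,-0.002]],"delta_rot":[[0,0,0],[0,0,0],[0,0,0],[0,0,0],[0,0,0],[0,0,0],[0,0,0],[0,0,0],[0,0,0]],"fingers":[1,0.5,0.2,0.2,0.2,0.1,0.1,0.1,0.1]}' 20
python3 -c "
from h import *
s=readout.state();print(s['width']*88)
go2([s['eef_pos'][0],s['eef_pos'][1],0.13],1.151)"
```

```text
time: 7.4
eef_pos: [0.4224, -0.1099, 0.0103]
tcp_rot: [0.207, 0.978, 0.0, -0.0]
ft_force: [-1.2, 0.3, -0.4]
width: 0.298
grip_force: 0.0
26.18790990480489
trans [0.0, 0.0, -0.2992] rot [0.0, -0.0, 0.0004] q6 -1.68
```

```bash
python3 -m jog '{"translation":[[0,0,0],[0,0,0],[0,0,0],[0,0,-0.02],[0,0,-0.08],[0,0,-0.18],[0,0,-0.3],[0,0,-0.3],[0,0,-0.3]],"delta_rot":[[0,0,0],[0,0,0],[0,0,0],[0,0,0],[0,0,0],[0,0,0],[0,0,0],[0,0,0],[0,0,0]],"fingers":[0.1,0.1,0.1,0.1,0.1,0.1,0.1,0.1,0.1]}' 20
python3 -c "
from h import *
s=readout.state();print(s['width']*88)
go2([.5621,.083,0.13],0.0646)"
```

```text
time: 8.3
eef_pos: [0.4225, -0.1099, 0.131]
tcp_rot: [0.207, 0.978, -0.0, 0.001]
ft_force: [-0.1, 0.8, -0.7]
width: 0.267
grip_force: 20.0
23.508204938456437
trans [-0.1235, 0.5824, 0.0027] rot [0.0001, 0.0003, 0.1733] q6 -1.68
```

```bash
python3 -m jog '{"translation":[[-0.12,0.58,0],[-0.12,0.58,0],[-0.12,0.58,0],[-0.12,0.58,0],[-0.12,0.58,0],[-0.12,0.58,0],[-0.12,0.58,0],[-0.12,0.58,0],[-0.12,0.58,0],[-0.12,0.58,0]],"delta_rot":[[0,0,0.173],[0,0,0.173],[0,0,0.173],[0,0,0.173],[0,0,0.173],[0,0,0.173],[0,0,0.173],[0,0,0.173],[0,0,0.173],[0,0,0.173]],"fingers":[0.1,0.1,0.1,0.1,0.1,0.1,0.1,0.1,0.1,0.1]}'
python3 - <<'E'
from h import *
s=readout.state();p=get_image('wrist');P=cam(p,s)[0];np.savez('w5.npz',P=P,p=s['eef_pos'],q=s['tcp_rot']);cv2.imwrite('pics/w5.png',p['img'])
for n in('scene','side'): 
    q=get_image(n);cv2.imwrite(f'pics/{n}5.png',q['img']);
go2([.5621,.083,0.13],0.0646)
E
```

```text
time: 9.3
eef_pos: [0.5598, 0.0827, 0.1292]
tcp_rot: [0.682, 0.731, -0.001, -0.001]
ft_force: [-0.1, -0.3, -1.5]
width: 0.273
grip_force: 20.0
trans [0.0006, 0.005, -0.0001] rot [-0.0001, -0.0, 0.0006] q6 -0.13
```

View pics/w5.png

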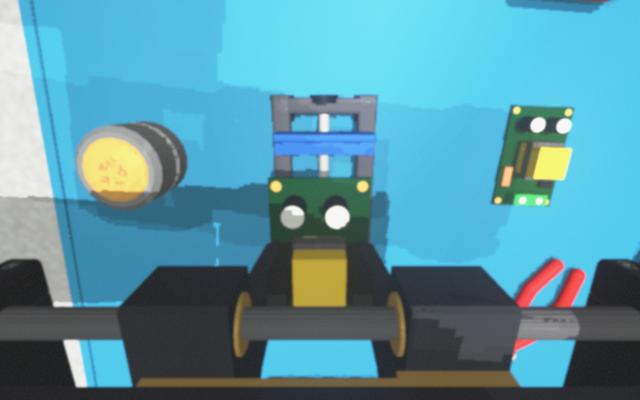

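Wrist view: the held board's +y edge is at row 178 (corners about (268,178) and (369,178)), level over the holder. The holder's +y jaw is at rows 132-155 and the knob at (324,98). I'll take a zoomed crop for numbers.

Run:
```python
import cv2
a=cv2.imread('pics/w5.png');cv2.imwrite('pics/c5.png',cv2.resize(a[90:210,250:400],None,fx=5,fy=5,interpolation=cv2.INTER_CUBIC))
```

```text
(no output)
```

View pics/c5.png

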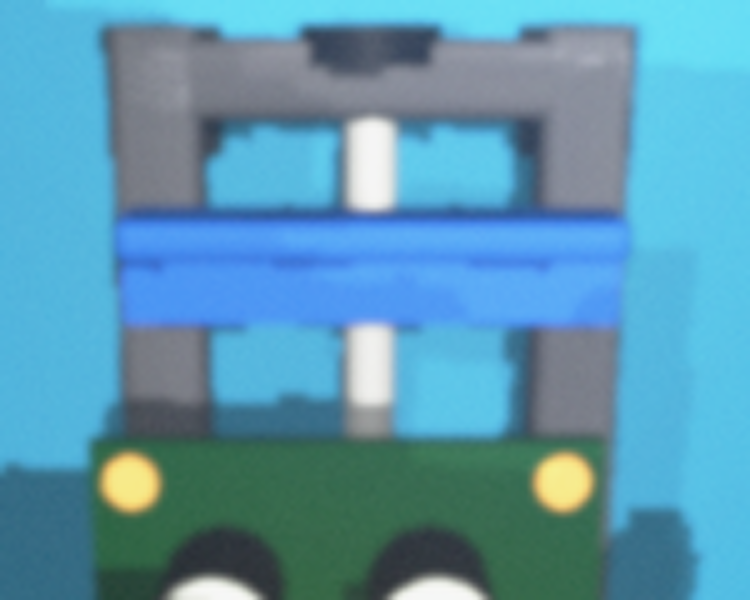

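Run:
```python
from h import *
d=np.load('w5.npz');P=d['P'];tcp=d['p']
f=lambda u:np.array([250+(u[0]+.5)/5-.5,90+(u[1]+.5)/5-.5])
def pr(a,b,z,n):
    A,B=atz(P,f(a),z),atz(P,f(b),z);print(n,A.round(4),B.round(4),'mid',((A+B)/2).round(4),'len',np.linalg.norm(B-A).round(4),'yaw',np.arctan2(*(B-A)[::-1]).round(4));return (A+B)/2,np.arctan2(*(B-A)[::-1])
for off in (.0105,):
    m,y=pr((91,440),(608,438),tcp[2]-off+.0025,'board')
    print(' centre',m-42e-3*np.array([-np.sin(y),np.cos(y)]),'tcp',tcp)
for n,a,b,z,l in [('ledge',(122,326),(618,325),.032,.037),('lipin',(118,262),(626,258),.040,.047),('lipout',(116,213),(628,213),.04,.053)]:
    m,y=pr(a,b,z,n);y=.0646;print('  holder centre',(m-l*np.array([-np.sin(y),np.cos(y)])).round(4))
```

```text
board [0.5314 0.121 ] [0.5814 0.1247] mid [0.5564 0.1228] len 0.0502 yaw 0.0737
 centre [0.55950127 0.08091729] tcp [0.55977727 0.08269593 0.12917018]
ledge [0.5224 0.1169] [0.5969 0.1223] mid [0.5596 0.1196] len 0.0746 yaw 0.0716
  holder centre [0.562  0.0827]
lipin [0.5226 0.1275] [0.5955 0.1331] mid [0.559  0.1303] len 0.073 yaw 0.0773
  holder centre [0.5621 0.0834]
lipout [0.5222 0.1344] [0.595  0.1395] mid [0.5586 0.137 ] len 0.073 yaw 0.0694
  holder centre [0.562  0.0841]
```

Holder centre agrees across views: (0.5621, 0.083) from w3 and from this view. The board needs a shift of +2.6 mm x and +2.1 mm y before it goes down.

```bash
python3 -c "
from h import *
go2([.5624,.0848,0.047],0.07)"
python3 -m jog '{"translation":[[0.005,0.006,0],[0.005,0.006,0.05],[0.005,0.006,0.12],[0.005,0.006,0.17],[0.005,0.006,0.195],[0.005,0.006,0.205],[0.005,0.006,0.205],[0.005,0.006,0.205]],"delta_rot":[[0,0,0],[0,0,0],[0,0,0],[0,0,0],[0,0,0],[0,0,0],[0,0,0],[0,0,0]],"fingers":[0.1,0.1,0.1,0.1,0.1,0.1,0.1,0.1]}'
python3 -c "
from h import *
go2([.5624,.0848,0.042],0.07)"
```

```text
trans [0.005, 0.0062, 0.2074] rot [-0.0001, -0.0, -0.0003] q6 -0.13
time: 10.25
eef_pos: [0.5631, 0.0849, 0.0493]
tcp_rot: [0.683, 0.73, 0.001, 0.001]
ft_force: [0.9, -0.5, -1.3]
width: 0.27
grip_force: 20.0
trans [-0.0002, -0.0019, 0.0182] rot [0.0003, 0.0, -0.0005] q6 -0.12
```

```bash
python3 -m jog '{"translation":[[0,-0.001,0.008],[0,-0.001,0.012],[0,-0.001,0.014],[0,-0.001,0.014]],"delta_rot":[[0,0,0],[0,0,0],[0,0,0],[0,0,0]],"fingers":[0.1,0.1,0.1,0.1]}'
python3 -m jog '{"translation":[[0,0,0.002],[0,0,0.004],[0,0,0.004]],"delta_rot":[[0,0,0],[0,0,0],[0,0,0]],"fingers":[0.1,0.1,0.1]}'
python3 - <<'E'
from h import *
print([ (s['eef_pos'].round(4) if hasattr(s['eef_pos'],'round') else s['eef_pos'],s['ft_force']) for s in [readout.state()]])
s=readout.state();p=get_image('wrist');P=cam(p,s)[0];np.savez('w6.npz',P=P,p=s['eef_pos'],q=s['tcp_rot']);cv2.imwrite('pics/w6.png',p['img'])
cv2.imwrite('pics/c6.png',cv2.resize(p['img'][90:210,250:400],None,fx=5,fy=5,interpolation=cv2.INTER_CUBIC))
E
```

```text
time: 10.65
eef_pos: [0.5622, 0.0849, 0.0427]
tcp_rot: [0.683, 0.73, 0.0, 0.0]
ft_force: [-0.2, 0.7, -0.9]
width: 0.27
grip_force: 20.0
time: 10.95
eef_pos: [0.5623, 0.0849, 0.0423]
tcp_rot: [0.683, 0.73, 0.0, 0.0]
ft_force: [-5.3, -0.2, 10.8]
width: 0.27
grip_force: 20.0
[(array([0.5623, 0.0849, 0.0423]), array([-5.26238849, -0.23761576, 10.77403792]))]
```

View pics/c6.png

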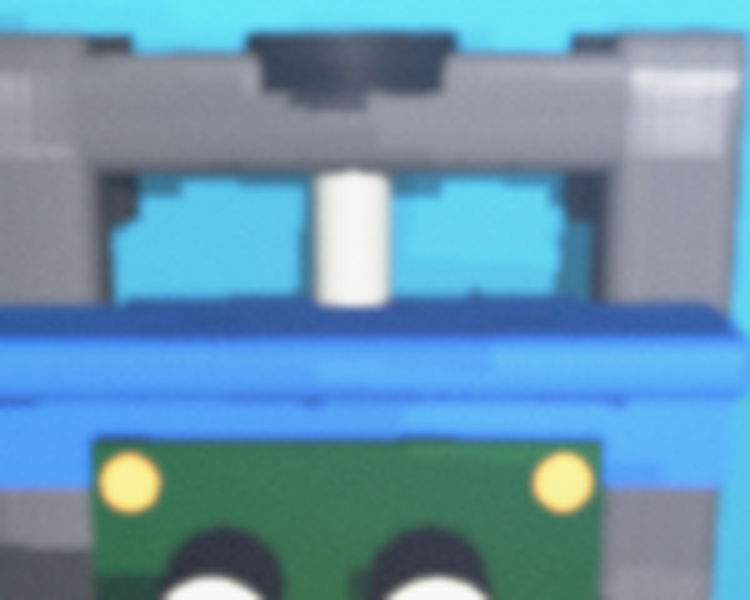

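The board sits on the ledge between the lip (row 400) and the ledge inner edge (row 489), parallel to both, with contact force at 11 N. Releasing.

```bash
python3 -m jog '{"translation":[[0,0,-0.002],[0,0,-0.002],[0,0,-0.002],[0,0,-0.002],[0,0,-0.002],[0,0,-0.03],[0,0,-0.1],[0,0,-0.22],[0,0,-0.34],[0,0,-0.46],[0,0,-0.5],[0,0,-0.5]],"delta_rot":[[0,0,0],[0,0,0],[0,0,0],[0,0,0],[0,0,0],[0,0,0],[0,0,0],[0,0,0],[0,0,0],[0,0,0],[0,0,0],[0,0,0]],"fingers":[0.28,0.35,0.45,0.5,0.5,0.5,0.5,0.6,0.8,1,1,1]}'
python3 - <<'E'
from h import *
s=readout.state();p=get_image('wrist');P=cam(p,s)[0];np.savez('w7.npz',P=P);cv2.imwrite('pics/w7.png',p['img'])
h=proj(P,(.562,.083,.03))[0];x,y=int(h[0])-100,max(0,min(int(h[1])-75,250));print(x,y,s['eef_pos'])
cv2.imwrite('pics/c7.png',cv2.resize(p['img'][y:y+150,x:x+200],None,fx=4,fy=4,interpolation=cv2.INTER_CUBIC))
E
```

```text
time: 12.2
eef_pos: [0.5629, 0.0849, 0.2445]
tcp_rot: [0.683, 0.73, 0.002, 0.002]
ft_force: [1.1, -0.2, 0.3]
width: 0.929
grip_force: 0.0
217 96 [0.56292096 0.08490831 0.24448763]
```

View pics/c7.png

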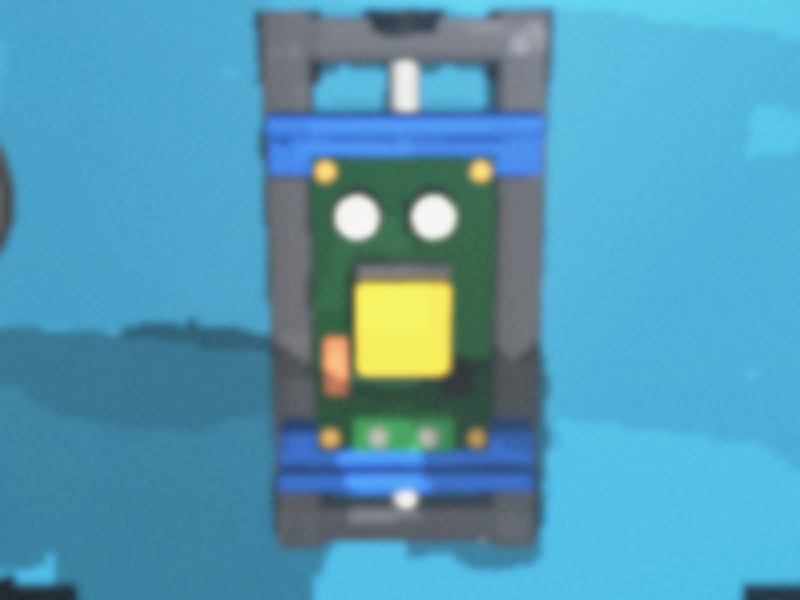

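Run:
```python
from h import *
P=np.load('w7.npz')['P'];f=lambda u:np.array([217+(u[0]+.5)/4-.5,96+(u[1]+.5)/4-.5])
g=lambda u,z:atz(P,f(u),z)
B=np.array([g(u,.0345) for u in [(309,158),(497,157),(494,449),(315,450)]]);print('board',B.round(4).tolist(),B.mean(0).round(4))
L=np.array([g(u,.032) for u in [(268,177),(543,176),(534,423),(279,425)]]);print('ledge',L.round(4).tolist(),L.mean(0).round(4))
for n,Q in(('b',B),('l',L)):
    v=(Q[0]+Q[1]-Q[2]-Q[3])/2;print(n,'len',np.hypot(*v).round(4),'yaw',np.arctan2(-v[0],v[1]).round(4))
```

```text
board [[0.5336, 0.1226], [0.5843, 0.1262], [0.5906, 0.043], [0.5389, 0.0394]] [0.5619 0.0828]
ledge [[0.5224, 0.1165], [0.5976, 0.1217], [0.6018, 0.0509], [0.528, 0.0455]] [0.5625 0.0836]
b len 0.0834 yaw 0.0699
l len 0.0711 yaw 0.0692
```

The board is within 1 mm of the holder centre and square to 1 mrad. In the crop its corners are (309,158), (497,157), (494,449) and (315,450). Next is the tip cleaner; I'll measure the stand on the way from the w1 crop.

Run:
```python
from h import *
a=cv2.imread('pics/w1.png');b=cv2.imread('pics/w2.png')
c=lambda im,x,y:cv2.resize(im[y:y+120,x:x+100],None,fx=4,fy=4,interpolation=cv2.INTER_CUBIC)
cv2.imwrite('pics/cst.png',np.hstack([c(a,325,0),c(b,325,0)]))
go2([.4148,.1007,0.13],0.07)
```

```text
trans [0.064, -0.3656, 0.2793] rot [0.0003, 0.0, -0.0006] q6 -0.12
```

View pics/cst.png

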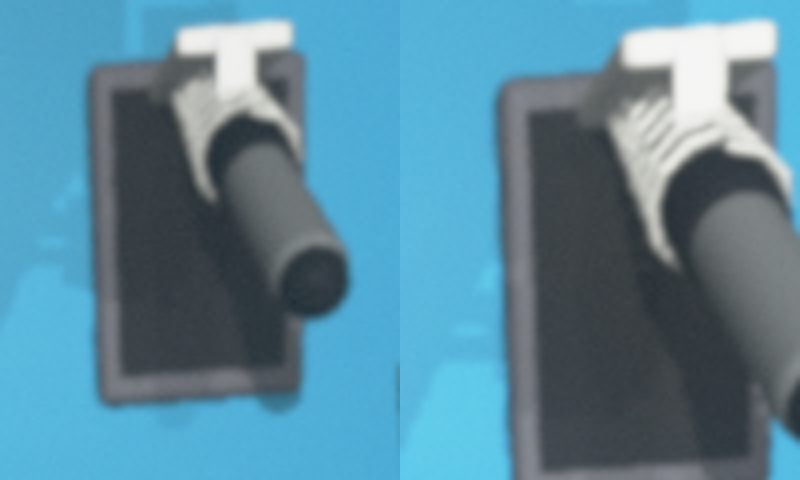

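```bash
python3 - <<'E'
from h import *
P1,P2=np.load('w1.npz')['P'],np.load('w2.npz')['P'];f=lambda u:np.array([325+(u[0]+.5)/4-.5,(u[1]+.5)/4-.5])
C=np.array([atz(P1,f(u),.018) for u in [(88,64),(304,53),(301,391),(101,406)]]);print(C.round(4).tolist(),C.mean(0).round(4))
print(np.array([atz(P2,f(u),.018) for u in [(98,82),(114,470)]]).round(4).tolist())
H=np.array([.562,.083]);a=.068;ax=np.array([np.cos(a),np.sin(a)]);ay=np.array([-np.sin(a),np.cos(a)])
for p in list(C)+[C.mean(0)]+[atz(P2,f(u),.018) for u in [(98,82),(114,470)]]: print('in holder frame',((p-H)@ax).round(4),((p-H)@ay).round(4))
E
python3 -m jog '{"translation":[[0.064,-0.366,0],[0.064,-0.366,0],[0.064,-0.366,0],[0.064,-0.366,0.1],[0.064,-0.366,0.28],[0.064,-0.366,0.28],[0.064,-0.366,0.28],[0.064,-0.366,0.28]],"delta_rot":[[0,0,0],[0,0,0],[0,0,0],[0,0,0],[0,0,0],[0,0,0],[0,0,0],[0,0,0]],"fingers":[1,1,1,1,1,1,1,1]}'
python3 - <<'E'
from h import *
s=readout.state();p=get_image('wrist');P=cam(p,s)[0];np.savez('w8.npz',P=P);cv2.imwrite('pics/w8.png',p['img'])
m=cv2.inRange(cv2.cvtColor(p['img'],cv2.COLOR_BGR2HSV),(12,60,90),(35,255,255));n,_,st,c=cv2.connectedComponentsWithStats(m)
print(proj(P,(.4148,.1007,.053)))
for i in range(1,n):
    if st[i,4]>1000: print(st[i],c[i],[atz(P,c[i],z).round(4) for z in(.053,.05)])
go2([.4148,.1007,.015],0.07)
E
```

```text
[[0.6351, -0.1157], [0.6389, -0.1939], [0.522, -0.2018], [0.5162, -0.1241]] [ 0.578  -0.1589]
[[0.6342, -0.1156], [0.5279, -0.123]]
in holder frame 0.0594 -0.2032
in holder frame 0.0579 -0.2815
in holder frame -0.0592 -0.2814
in holder frame -0.0598 -0.2036
in holder frame -0.0004 -0.2424
in holder frame 0.0585 -0.2031
in holder frame -0.0481 -0.2033
time: 13.05
eef_pos: [0.4143, 0.1007, 0.1291]
tcp_rot: [0.683, 0.73, -0.0, -0.0]
ft_force: [0.7, 0.1, 0.4]
width: 0.996
grip_force: 0.0
[[321.01009287 210.13738422]]
[ 288  177   64   61 3006] [319.54723886 207.30106454] [array([0.4136, 0.1028]), array([0.4137, 0.1018])]
[ 496  229   45   38 1439] [518.14940931 246.94996525] [array([0.5642, 0.0814]), array([0.5663, 0.0801])]
[ 508  293   40   64 1034] [532.92166344 323.42166344] [array([0.5928, 0.0152]), array([0.5953, 0.013 ])]
[ 289  371  351   15 2960] [498.75844595 380.53006757] [array([ 0.5786, -0.0444]), array([ 0.5809, -0.0474])]
trans [0.0, -0.0, 0.287] rot [0.0001, 0.0, -0.0006] q6 -0.1
```

The stand is at y = -242 mm in the holder frame (within the 230-250 range) and in line. The pot target is y = -141 mm, which is world (0.5716, -0.0581). Grasping the pot.

```bash
python3 -m jog '{"translation":[[0.003,-0.001,0.06],[0.003,-0.001,0.15],[0.003,-0.001,0.24],[0.003,-0.001,0.285],[0.003,-0.001,0.287],[0.003,-0.001,0.287],[0.003,-0.001,0.287],[0.003,-0.001,0.287],[0.003,-0.001,0.287],[0.003,-0.001,0.287]],"delta_rot":[[0,0,0],[0,0,0],[0,0,0],[0,0,0],[0,0,0],[0,0,0],[0,0,0],[0,0,0],[0,0,0],[0,0,0]],"fingers":[1,1,1,1,1,0.65,0.65,0.65,0.65,0.65]}' 25
python3 -c "
from h import *
s=readout.state();print(s['width']*88)"
```

```text
time: 14.1
eef_pos: [0.4145, 0.1019, 0.0152]
tcp_rot: [0.683, 0.73, 0.001, 0.001]
ft_force: [-0.6, -0.6, 7.4]
width: 0.7
grip_force: 25.0
61.565579754738906
```

```bash
python3 -m jog '{"translation":[[0,0,0],[0,0,0],[0,0,-0.03],[0,0,-0.12],[0,0,-0.24],[0,0,-0.35],[0,0,-0.35],[0,0,-0.35]],"delta_rot":[[0,0,0],[0,0,0],[0,0,0],[0,0,0],[0,0,0],[0,0,0],[0,0,0],[0,0,0]],"fingers":[0.6,0.6,0.6,0.6,0.6,0.6,0.6,0.6]}' 25
python3 -c "
from h import *
s=readout.state();print(s['width']*88)
go2([.5716,-.0581,0.155],0.068)"
```

```text
time: 14.9
eef_pos: [0.4138, 0.1019, 0.1544]
tcp_rot: [0.683, 0.73, 0.0, 0.0]
ft_force: [-0.2, 0.6, -2.8]
width: 0.694
grip_force: 25.0
61.10799630197667
trans [-0.4253, 0.3672, -0.001] rot [0.0002, 0.0, -0.0002] q6 -0.1
```

```bash
python3 -m jog '{"translation":[[-0.425,0.367,0],[-0.425,0.367,0],[-0.425,0.367,0],[-0.425,0.367,0],[-0.425,0.367,0],[-0.425,0.367,0],[-0.425,0.367,0],[-0.425,0.367,0]],"delta_rot":[[0,0,0],[0,0,0],[0,0,0],[0,0,0],[0,0,0],[0,0,0],[0,0,0],[0,0,0]],"fingers":[0.6,0.6,0.6,0.6,0.6,0.6,0.6,0.6]}'
python3 - <<'E'
from h import *
s=readout.state();p=get_image('wrist');P=cam(p,s)[0];cv2.imwrite('pics/w9.png',p['img'])
go2([.5716,-.0581,0.020],0.068)
E
```

```text
time: 15.7
eef_pos: [0.5707, -0.057, 0.1532]
tcp_rot: [0.683, 0.73, -0.0, -0.001]
ft_force: [0.3, -0.4, -2.2]
width: 0.696
grip_force: 25.0
trans [-0.003, 0.0021, 0.3343] rot [-0.0002, -0.0001, -0.0001] q6 -0.37
```

View pics/w9.png

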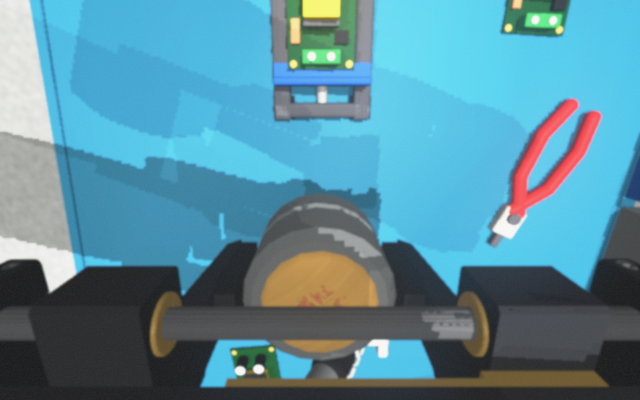

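The pot is held between the fingers (318,275), in line with the holder centreline (column 321), and the stand is behind it. Cutters at (550,165) are clear. Lowering.

```bash
python3 -m jog '{"translation":[[-0.003,0.002,0.05],[-0.003,0.002,0.15],[-0.003,0.002,0.25],[-0.003,0.002,0.31],[-0.003,0.002,0.334],[-0.003,0.002,0.338],[-0.003,0.002,0.338],[-0.003,0.002,0.338]],"delta_rot":[[0,0,0],[0,0,0],[0,0,0],[0,0,0],[0,0,0],[0,0,0],[0,0,0],[0,0,0]],"fingers":[0.6,0.6,0.6,0.6,0.6,0.6,0.6,0.6]}'
python3 -m jog '{"translation":[[0,0,0.004],[0,0,0.007],[0,0,0.007]],"delta_rot":[[0,0,0],[0,0,0],[0,0,0]],"fingers":[0.6,0.6,0.6]}'
```

```text
time: 16.55
eef_pos: [0.5733, -0.0592, 0.0206]
tcp_rot: [0.683, 0.73, 0.001, 0.001]
ft_force: [-0.8, -0.6, -2.6]
width: 0.696
grip_force: 25.0
time: 16.85
eef_pos: [0.5725, -0.0591, 0.0164]
tcp_rot: [0.683, 0.73, 0.0, 0.0]
ft_force: [0.1, 0.6, -3.0]
width: 0.695
grip_force: 25.0
```

```bash
python3 -m jog '{"translation":[[0.002,-0.002,0.002],[0.002,-0.002,0.004],[0.002,-0.002,0.004]],"delta_rot":[[0,0,0],[0,0,0],[0,0,0]],"fingers":[0.6,0.6,0.6]}'
```

```text
time: 17.15
eef_pos: [0.5716, -0.0583, 0.0153]
tcp_rot: [0.683, 0.73, -0.0, -0.0]
ft_force: [-2.8, 0.4, 4.7]
width: 0.692
grip_force: 25.0
```

```bash
python3 -m jog '{"translation":[[0,0,0],[0,0,0],[0,0,0],[0,0,0],[0,0,-0.03],[0,0,-0.1],[0,0,-0.2],[0,0,-0.32],[0,0,-0.45],[0,0,-0.6],[0,0,-0.6],[0,0,-0.6]],"delta_rot":[[0,0,0],[0,0,0],[0,0,0],[0,0,0],[0,0,0],[0,0,0],[0,0,0],[0,0,0],[0,0,0],[0,0,0],[0,0,0],[0,0,0]],"fingers":[0.75,0.85,1,1,1,1,1,1,1,1,1,1]}'
python3 -c "
from h import *
go2([.46,.25,0.26],0.068)"
```

```text
time: 18.35
eef_pos: [0.5721, -0.0585, 0.2571]
tcp_rot: [0.683, 0.73, 0.001, 0.002]
ft_force: [-0.1, 0.2, 0.1]
width: 0.998
grip_force: 0.0
trans [0.7881, -0.2284, -0.0094] rot [0.0007, 0.0003, -0.0002] q6 -0.37
```

```bash
python3 -m jog '{"translation":[[0.788,-0.228,-0.01],[0.788,-0.228,-0.01],[0.788,-0.228,-0.01],[0.788,-0.228,-0.01],[0.788,-0.228,-0.01],[0.788,-0.228,-0.01],[0.788,-0.228,-0.01],[0.788,-0.228,-0.01],[0.788,-0.228,-0.01],[0.788,-0.228,-0.01],[0.788,-0.228,-0.01]],"delta_rot":[[0,0,0],[0,0,0],[0,0,0],[0,0,0],[0,0,0],[0,0,0],[0,0,0],[0,0,0],[0,0,0],[0,0,0],[0,0,0]],"fingers":[1,1,1,1,1,1,1,1,1,1,1]}'
python3 - <<'E'
from h import *
s=readout.state();p=get_image('wrist');P=cam(p,s)[0];np.savez('w10.npz',P=P);cv2.imwrite('pics/w10.png',p['img'])
print(proj(P,[(.527,.393,.037),(.368,.293,.061)]))
E
```

```text
time: 19.45
eef_pos: [0.4602, 0.249, 0.2583]
tcp_rot: [0.684, 0.73, -0.0, -0.0]
ft_force: [-0.3, 0.1, -0.0]
width: 1.001
grip_force: 0.0
[[394.02573143  35.36243875]
 [233.98068626 126.41534026]]
```

View pics/w10.png

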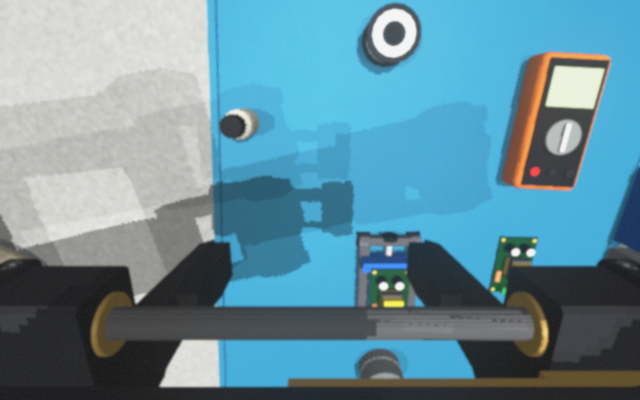

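The reel top ring is centred at (396,33) and the flux cap at (232,126), with the multimeter clear at (560,120). The orientation also suits the reel grasp.

```bash
cat >> h.py <<'E'
def reel(img,P,guess,z=.04):
    q=proj(P,guess)[0];m=cv2.inRange(cv2.cvtColor(img,cv2.COLOR_BGR2HSV),(0,0,150),(180,70,255))
    k=np.zeros_like(m);cv2.circle(k,tuple(q.astype(int).tolist()),60,255,-1)
    c=max(cv2.findContours(m&k,cv2.RETR_EXTERNAL,cv2.CHAIN_APPROX_NONE)[0],key=cv2.contourArea)
    e=cv2.fitEllipse(c);return e,atz(P,e[0],z)
def flux(img,P,guess,z=.073):
    q=proj(P,guess)[0];m=cv2.inRange(img,(0,0,0),(70,70,70));k=np.zeros_like(m);cv2.circle(k,tuple(q.astype(int).tolist()),45,255,-1)
    n,_,st,c=cv2.connectedComponentsWithStats(m&k);i=1+np.argmax(st[1:,4]);return st[i],c[i],atz(P,c[i],z)
E
python3 - <<'E'
from h import *
im=cv2.imread('pics/w10.png');P=np.load('w10.npz')['P']
print(reel(im,P,(.527,.393,.037)));print(flux(im,P,(.368,.293,.073)))
e,X=reel(im,P,(.527,.393,.037));go2([X[0],X[1],.13],.068)
E
```

```text
(((393.75689697265625, 32.68165969848633), (43.69788360595703, 49.02217483520508), 16.3619441986084), array([0.52580887, 0.39487407]))
(array([221, 116,  24,  21, 368], dtype=int32), array([232.64673913, 126.01902174]), array([0.36970902, 0.29442602]))
trans [0.3532, 0.1875, 0.3209] rot [-0.0001, 0.0, -0.0005] q6 0.21
```

```bash
python3 -m jog '{"translation":[[0.353,0.188,0],[0.353,0.188,0.1],[0.353,0.188,0.2],[0.353,0.188,0.32],[0.353,0.188,0.32],[0.353,0.188,0.32],[0.353,0.188,0.32],[0.353,0.188,0.32]],"delta_rot":[[0,0,0],[0,0,0],[0,0,0],[0,0,0],[0,0,0],[0,0,0],[0,0,0],[0,0,0]],"fingers":[1,1,1,1,1,1,1,1]}'
python3 - <<'E'
from h import *
s=readout.state();p=get_image('wrist');P=cam(p,s)[0];np.savez('w11.npz',P=P);cv2.imwrite('pics/w11.png',p['img'])
e,X=reel(p['img'],P,(.526,.394,.04));print(e,X)
P0=np.load('w10.npz')['P'];print(tri([P0,P],[np.array((393.76,32.68)),np.array(e[0])]))
go2([X[0],X[1],.008],.068)
E
```

```text
time: 20.3
eef_pos: [0.5264, 0.3956, 0.1334]
tcp_rot: [0.684, 0.73, 0.002, 0.001]
ft_force: [0.2, -0.1, 1.0]
width: 1.002
grip_force: 0.0
((318.5440673828125, 203.74928283691406), (53.45552062988281, 56.04157638549805), 91.71434020996094) [0.52560053 0.39488954]
(array([0.52569391, 0.39488624, 0.04010281]), np.float64(0.13099038815393751))
trans [-0.0022, -0.003, 0.3133] rot [0.0006, -0.0002, -0.0004] q6 0.4
```

Stereo puts the reel top at z=40.1 mm, matching the 40 mm given, at (0.5257, 0.3949). Grasping.

```bash
python3 -m jog '{"translation":[[-0.002,-0.003,0.06],[-0.002,-0.003,0.15],[-0.002,-0.003,0.24],[-0.002,-0.003,0.3],[-0.002,-0.003,0.31],[-0.002,-0.003,0.31],[-0.002,-0.003,0.31],[-0.002,-0.003,0.31],[-0.002,-0.003,0.31],[-0.002,-0.003,0.31],[-0.002,-0.003,0.31]],"delta_rot":[[0,0,0],[0,0,0],[0,0,0],[0,0,0],[0,0,0],[0,0,0],[0,0,0],[0,0,0],[0,0,0],[0,0,0],[0,0,0]],"fingers":[1,1,1,1,1,0.5,0.5,0.5,0.5,0.5,0.5]}' 25
python3 -c "
from h import *
s=readout.state();print(s['width']*88)"
```

```text
time: 21.45
eef_pos: [0.5249, 0.3953, 0.0077]
tcp_rot: [0.683, 0.73, 0.001, 0.0]
ft_force: [1.0, -0.9, 5.8]
width: 0.582
grip_force: 25.0
51.18458325087279
```

```bash
python3 -m jog '{"translation":[[0,0,0],[0,0,0],[0,0,-0.02],[0,0,-0.08],[0,0,-0.18],[0,0,-0.28],[0,0,-0.28],[0,0,-0.28]],"delta_rot":[[0,0,0],[0,0,0],[0,0,0],[0,0,0],[0,0,0],[0,0,0],[0,0,0],[0,0,0]],"fingers":[0.5,0.5,0.5,0.5,0.5,0.5,0.5,0.5]}' 25
python3 -c "
from h import *
s=readout.state();print(s['width']*88)
go2([.5533,.2110,0.12],0.068)"
```

```text
time: 22.25
eef_pos: [0.5239, 0.3949, 0.1185]
tcp_rot: [0.683, 0.73, -0.0, -0.0]
ft_force: [-0.4, -0.1, -4.7]
width: 0.579
grip_force: 24.7
50.953787554829475
trans [-0.4637, 0.0429, -0.0036] rot [-0.0001, 0.0, -0.0002] q6 0.4
```

```bash
python3 -m jog '{"translation":[[-0.463,0.043,0],[-0.463,0.043,0],[-0.463,0.043,0],[-0.463,0.043,0],[-0.463,0.043,0],[-0.463,0.043,0],[-0.463,0.043,0],[-0.463,0.043,0]],"delta_rot":[[0,0,0],[0,0,0],[0,0,0],[0,0,0],[0,0,0],[0,0,0],[0,0,0],[0,0,0]],"fingers":[0.5,0.5,0.5,0.5,0.5,0.5,0.5,0.5]}'
python3 - <<'E'
from h import *
s=readout.state();p=get_image('wrist');P=cam(p,s)[0];np.savez('w12.npz',P=P);cv2.imwrite('pics/w12.png',p['img']);print(s['ft_force'])
print('exp',proj(P,np.array(s['eef_pos'])+[0,0,.0323]))
q=get_image('scene');cv2.imwrite('pics/scene12.png',q['img'])
w=cv2.resize(p['img'][0:400,120:520],None,fx=1.5,fy=1.5);u=proj(cam(q)[0],s['eef_pos'])[0].astype(int);x,y=u-[25,75]
c=cv2.resize(q['img'][y:y+150,x:x+50],(200,600),interpolation=cv2.INTER_CUBIC);cv2.imwrite('pics/c12.png',np.hstack([w,c]))
go2([.5533,.2110,0.012],0.068)
E
```

```text
time: 23.05
eef_pos: [0.5532, 0.2124, 0.1181]
tcp_rot: [0.683, 0.731, -0.0, -0.0]
ft_force: [-0.4, 0.6, -3.6]
width: 0.581
grip_force: 24.8
[-0.35912673  0.62064585 -3.57208137]
exp [[320.87170054 297.82950405]]
trans [-0.0031, -0.0003, 0.266] rot [-0.0001, 0.0, -0.0] q6 0.1
```

View pics/c12.png

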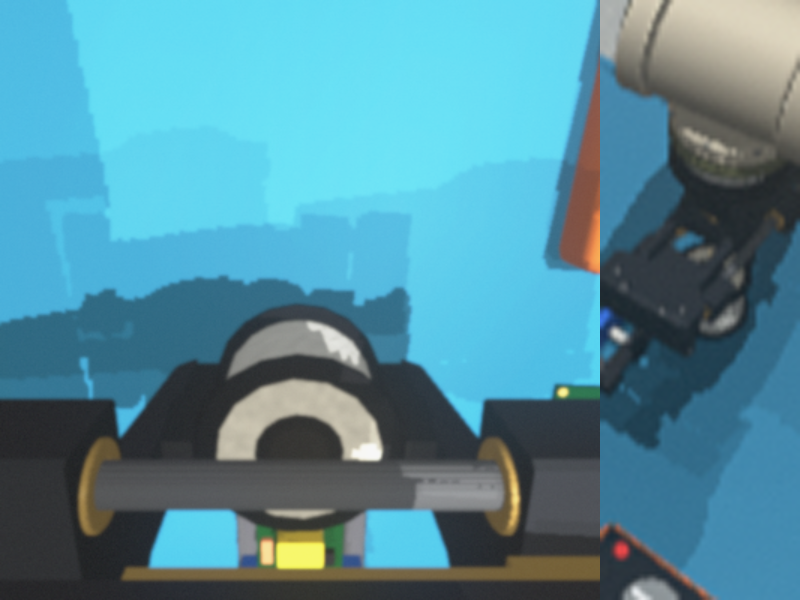

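Last picture: the reel is held upright. Its top ring is at about (319,299) in the full image against (321,298) expected, so it has not slipped. The holder with the board is right behind it on the same centreline. Lowering.

```bash
python3 -m jog '{"translation":[[-0.003,0,0.05],[-0.003,0,0.14],[-0.003,0,0.22],[-0.003,0,0.255],[-0.003,0,0.266],[-0.003,0,0.268],[-0.003,0,0.268],[-0.003,0,0.268]],"delta_rot":[[0,0,0],[0,0,0],[0,0,0],[0,0,0],[0,0,0],[0,0,0],[0,0,0],[0,0,0]],"fingers":[0.5,0.5,0.5,0.5,0.5,0.5,0.5,0.5]}'
python3 -m jog '{"translation":[[0,0,0.003],[0,0,0.006],[0,0,0.006]],"delta_rot":[[0,0,0],[0,0,0],[0,0,0]],"fingers":[0.5,0.5,0.5]}'
```

```text
time: 23.95
eef_pos: [0.5545, 0.2104, 0.0128]
tcp_rot: [0.683, 0.73, 0.001, 0.001]
ft_force: [-0.2, -0.2, -2.7]
width: 0.583
grip_force: 24.8
time: 24.25
eef_pos: [0.5538, 0.2102, 0.0091]
tcp_rot: [0.683, 0.73, -0.0, -0.0]
ft_force: [-0.4, -0.0, -3.3]
width: 0.583
grip_force: 24.8
```

```bash
python3 -m jog '{"translation":[[0.001,0,0.002],[0.001,0,0.004],[0.001,0,0.004]],"delta_rot":[[0,0,0],[0,0,0],[0,0,0]],"fingers":[0.5,0.5,0.5]}'
```

```text
time: 24.55
eef_pos: [0.5539, 0.2112, 0.0082]
tcp_rot: [0.683, 0.73, 0.0, -0.0]
ft_force: [-2.6, 3.9, 6.1]
width: 0.586
grip_force: 25.1
```

```bash
python3 -m jog '{"translation":[[0,0,0],[0,0,0],[0,0,0],[0,0,0],[0,0,0],[0,0,-0.03],[0,0,-0.1],[0,0,-0.2],[0,0,-0.3],[0,0,-0.38],[0,0,-0.38],[0,0,-0.38]],"delta_rot":[[0,0,0],[0,0,0],[0,0,0],[0,0,0],[0,0,0],[0,0,0],[0,0,0],[0,0,0],[0,0,0],[0,0,0],[0,0,0],[0,0,0]],"fingers":[0.7,0.85,1,1,1,1,1,1,1,1,1,1]}'
python3 - <<'E'
from h import *
s=readout.state();p=get_image('wrist');P=cam(p,s)[0];cv2.imwrite('pics/w13.png',p['img'])
e,X=reel(p['img'],P,(.5535,.211,.04));H=np.array([.562,.083]);a=.068
print(e,X,'holder frame',(X-H)@[np.cos(a),np.sin(a)],(X-H)@[-np.sin(a),np.cos(a)])
go2([.3697,.2944,.16],.068)
E
```

```text
time: 25.75
eef_pos: [0.5538, 0.2106, 0.1603]
tcp_rot: [0.683, 0.73, 0.0, 0.0]
ft_force: [0.3, -0.1, -0.5]
width: 0.998
grip_force: 0.0
((318.8208312988281, 192.29078674316406), (49.30679702758789, 51.341835021972656), 93.14230346679688) [0.55291765 0.21138707] holder frame -0.0003377606490964972 0.12870747988733372
trans [0.2397, -0.4443, -0.0018] rot [-0.0001, 0.0, -0.0003] q6 0.1
```

The reel is at y = +128.7 mm in the holder frame, so 20.7 mm clear, and 0.3 mm off the line. Now the flux bottle, with the tool turned so the fingers close along the rails.

```bash
python3 -m jog '{"translation":[[0.24,-0.444,-0.05],[0.24,-0.444,-0.05],[0.24,-0.444,-0.05],[0.24,-0.444,-0.05],[0.24,-0.444,-0.05],[0.24,-0.444,-0.05],[0.24,-0.444,-0.05],[0.24,-0.444,-0.05],[0.24,-0.444,-0.05],[0.24,-0.444,-0.05],[0.24,-0.444,-0.05],[0.24,-0.444,-0.05]],"delta_rot":[[0,0,0.25],[0,0,0.25],[0,0,0.25],[0,0,0.25],[0,0,0.25],[0,0,0.25],[0,0,0.25],[0,0,0.25],[0,0,0.25],[0,0,0.25],[0,0,0.25],[0,0,0.25]],"fingers":[1,1,1,1,1,1,1,1,1,1,1,1]}'
python3 - <<'E'
from h import *
s=readout.state();p=get_image('wrist');P=cam(p,s)[0];cv2.imwrite('pics/w14.png',p['img'])
st,c,X=flux(p['img'],P,(.3697,.2944,.073));print(st,c,X,atz(P,c,.07),proj(P,(.3697,.2944,.073)))
P0=np.load('w10.npz')['P'];print(tri([P0,P],[np.array((232.65,126.02)),c]))
go2([X[0],X[1],.022],-np.pi/2+.068)
E
```

```text
time: 27.0
eef_pos: [0.3697, 0.2944, 0.1785]
tcp_rot: [0.999, 0.033, -0.001, 0.0]
ft_force: [-0.7, -0.0, -0.6]
width: 1.004
grip_force: 0.0
[307 182  27  30 627] [319.9553429  196.97926635] [0.36948866 0.29388111] [0.36858504 0.29380935] [[319.33268587 196.68980789]]
(array([0.36844067, 0.29390535, 0.06882776]), np.float64(0.2850465502933462))
trans [-0.0001, 0.0009, 0.3915] rot [0.0001, 0.0003, 0.0] q6 1.93
```

```bash
python3 -m jog '{"translation":[[0,0.001,0.08],[0,0.001,0.18],[0,0.001,0.28],[0,0.001,0.37],[0,0.001,0.392],[0,0.001,0.392],[0,0.001,0.392],[0,0.001,0.392],[0,0.001,0.392],[0,0.001,0.392],[0,0.001,0.392],[0,0.001,0.392]],"delta_rot":[[0,0,0],[0,0,0],[0,0,0],[0,0,0],[0,0,0],[0,0,0],[0,0,0],[0,0,0],[0,0,0],[0,0,0],[0,0,0],[0,0,0]],"fingers":[1,1,1,1,1,0.7,0.5,0.3,0.25,0.25,0.25,0.25]}' 12
python3 -m jog '{"translation":[[0,0,0],[0,0,0],[0,0,0],[0,0,0]],"delta_rot":[[0,0,0],[0,0,0],[0,0,0],[0,0,0]],"fingers":[0.25,0.25,0.25,0.25]}' 12
```

```text
time: 28.25
eef_pos: [0.3703, 0.2942, 0.0229]
tcp_rot: [0.999, 0.033, 0.0, -0.0]
ft_force: [-0.4, -0.0, 0.5]
width: 0.39
grip_force: 0.0
time: 28.65
eef_pos: [0.3703, 0.2942, 0.0228]
tcp_rot: [0.999, 0.033, 0.0, -0.0]
ft_force: [0.6, -0.7, 2.7]
width: 0.36
grip_force: 12.0
```

```bash
python3 -m jog '{"translation":[[0,0,-0.03],[0,0,-0.1],[0,0,-0.2],[0,0,-0.3],[0,0,-0.32],[0,0,-0.32]],"delta_rot":[[0,0,0],[0,0,0],[0,0,0],[0,0,0],[0,0,0],[0,0,0]],"fingers":[0.25,0.25,0.25,0.25,0.25,0.25]}' 12
python3 -c "
from h import *
s=readout.state();print(s['width']*88)
go2([.6381,.0882,0.15],-np.pi/2+.068)"
```

```text
time: 29.25
eef_pos: [0.3706, 0.2944, 0.152]
tcp_rot: [0.999, 0.033, 0.001, -0.001]
ft_force: [-0.4, 0.1, -1.5]
width: 0.353
grip_force: 12.0
31.025336226440515
trans [0.6331, 0.5588, 0.006] rot [-0.0002, -0.0004, -0.0002] q6 1.93
```

```bash
python3 -m jog '{"translation":[[0.633,0.559,0],[0.633,0.559,0],[0.633,0.559,0],[0.633,0.559,0],[0.633,0.559,0],[0.633,0.559,0],[0.633,0.559,0],[0.633,0.559,0],[0.633,0.559,0],[0.633,0.559,0],[0.633,0.559,0],[0.633,0.559,0]],"delta_rot":[[0,0,0],[0,0,0],[0,0,0],[0,0,0],[0,0,0],[0,0,0],[0,0,0],[0,0,0],[0,0,0],[0,0,0],[0,0,0],[0,0,0]],"fingers":[0.25,0.25,0.25,0.25,0.25,0.25,0.25,0.25,0.25,0.25,0.25,0.25]}'
python3 -c "
from h import *
go2([.6381,.0882,0.027],-np.pi/2+.068)"
```

```text
time: 30.45
eef_pos: [0.6372, 0.0887, 0.1509]
tcp_rot: [0.999, 0.034, -0.0, -0.0]
ft_force: [0.5, -1.1, 0.0]
width: 0.356
grip_force: 12.0
trans [0.0021, 0.0014, 0.3096] rot [-0.0, 0.0, -0.0001] q6 1.46
```

```bash
python3 -m jog '{"translation":[[0.002,0.001,0.06],[0.002,0.001,0.15],[0.002,0.001,0.24],[0.002,0.001,0.295],[0.002,0.001,0.308],[0.002,0.001,0.31],[0.002,0.001,0.31],[0.002,0.001,0.31]],"delta_rot":[[0,0,0],[0,0,0],[0,0,0],[0,0,0],[0,0,0],[0,0,0],[0,0,0],[0,0,0]],"fingers":[0.25,0.25,0.25,0.25,0.25,0.25,0.25,0.25]}'
python3 -m jog '{"translation":[[0,0,0.003],[0,0,0.007],[0,0,0.007]],"delta_rot":[[0,0,0],[0,0,0],[0,0,0]],"fingers":[0.25,0.25,0.25]}'
```

```text
time: 31.25
eef_pos: [0.6393, 0.0876, 0.0283]
tcp_rot: [0.999, 0.033, 0.001, 0.0]
ft_force: [-0.2, -0.4, -0.8]
width: 0.356
grip_force: 12.0
time: 31.55
eef_pos: [0.6385, 0.0875, 0.0239]
tcp_rot: [0.999, 0.033, -0.0, -0.0]
ft_force: [0.0, -0.3, 0.3]
width: 0.354
grip_force: 12.0
```

```bash
python3 -m jog '{"translation":[[0,-0.001,0.002],[0,-0.001,0.003],[0,-0.001,0.003]],"delta_rot":[[0,0,0],[0,0,0],[0,0,0]],"fingers":[0.25,0.25,0.25]}'
```

```text
time: 31.85
eef_pos: [0.6386, 0.088, 0.0229]
tcp_rot: [0.999, 0.033, 0.0, -0.0]
ft_force: [-0.5, 0.2, 0.2]
width: 0.355
grip_force: 12.0
```

```bash
python3 -m jog '{"translation":[[0,0,0.002],[0,0,0.002],[0,0,0.002]],"delta_rot":[[0,0,0],[0,0,0],[0,0,0]],"fingers":[0.25,0.25,0.25]}'
```

```text
time: 32.15
eef_pos: [0.6387, 0.088, 0.0228]
tcp_rot: [0.999, 0.033, 0.0, 0.0]
ft_force: [-2.9, 0.3, 6.4]
width: 0.356
grip_force: 12.0
```

```bash
python3 -m jog '{"translation":[[0,0,0],[0,0,0],[0,0,0],[0,0,0],[0,0,0],[0,0,-0.03],[0,0,-0.1],[0,0,-0.2],[0,0,-0.32],[0,0,-0.44],[0,0,-0.5],[0,0,-0.5]],"delta_rot":[[0,0,0],[0,0,0],[0,0,0],[0,0,0],[0,0,0],[0,0,0],[0,0,0],[0,0,0],[0,0,0],[0,0,0],[0,0,0],[0,0,0]],"fingers":[0.4,0.55,0.7,0.85,0.85,0.85,0.85,0.85,0.85,0.85,0.85,0.85]}'
python3 - <<'E'
from h import *
s=readout.state();p=get_image('wrist');P=cam(p,s)[0];cv2.imwrite('pics/w15.png',p['img'])
H=np.array([.562,.083]);a=.068;hf=lambda X:(((X-H)@[np.cos(a),np.sin(a)]).round(4),((X-H)@[-np.sin(a),np.cos(a)]).round(4))
st,c,X=flux(p['img'],P,(.6385,.088,.073));print('flux',st,X,hf(X))
go2([.42,.04,.36],-np.pi/2+.068)
E
```

```text
time: 33.35
eef_pos: [0.6397, 0.088, 0.2271]
tcp_rot: [0.999, 0.033, 0.004, 0.0]
ft_force: [0.7, 0.9, -0.8]
width: 0.849
grip_force: 0.0
flux [297 223  45   7 203] [0.59742251 0.08542166] (np.float64(0.0355), np.float64(0.0))
trans [-0.5527, 0.0834, -0.3421] rot [0.0001, -0.0006, -0.0002] q6 1.46
```

```bash
python3 -m jog '{"translation":[[-0.1,0,-0.3],[-0.3,0.08,-0.34],[-0.55,0.083,-0.34],[-0.55,0.083,-0.34],[-0.55,0.083,-0.34],[-0.55,0.083,-0.34],[-0.55,0.083,-0.34],[-0.55,0.083,-0.34],[-0.55,0.083,-0.34],[-0.55,0.083,-0.34],[-0.55,0.083,-0.34]],"delta_rot":[[0,0,0],[0,0,0],[0,0,0],[0,0,0],[0,0,0],[0,0,0],[0,0,0],[0,0,0],[0,0,0],[0,0,0],[0,0,0]],"fingers":[1,1,1,1,1,1,1,1,1,1,1]}'
python3 - <<'E'
from h import *
s=readout.state();p=get_image('wrist');P=cam(p,s)[0];I=p['img'];cv2.imwrite('pics/w16.png',I);hsv=cv2.cvtColor(I,cv2.COLOR_BGR2HSV)
H=np.array([.562,.083]);a=.068;hf=lambda X:np.array([(X-H)@[np.cos(a),np.sin(a)],(X-H)@[-np.sin(a),np.cos(a)]]).round(4)
def col(lo,hi,g,r,z):
    q=proj(P,g)[0];k=np.zeros(I.shape[:2],np.uint8);cv2.circle(k,tuple(q.astype(int).tolist()),r,255,-1)
    n,_,st,c=cv2.connectedComponentsWithStats(cv2.inRange(hsv,lo,hi)&k);i=1+np.argmax(st[1:,4]);return st[i].tolist(),c[i].round(1),hf(atz(P,c[i],z))
print('pot dome',col((12,60,90),(35,255,255),(.5716,-.0581,.053),30,.053))
print('flux cap',col((0,0,0),(180,255,70),(.638,.088,.073),16,.073))
print('transformer',col((20,120,90),(32,255,255),(.562,.083,.0605),15,.0605))
e,X=reel(I,P,(.553,.211,.04));print('reel',hf(X),np.round(e[1],1))
for l in ['solder_reel','tip_cleaner','flux_bottle','board','holder']:
    print(l,[(np.round(d['location']).tolist(),round(d['conf'],2)) for d in recognise(p,l)])
E
```

```text
time: 34.5
eef_pos: [0.4216, 0.0403, 0.3572]
tcp_rot: [0.999, 0.033, -0.001, -0.0]
ft_force: [-0.1, -0.3, 0.5]
width: 1.0
grip_force: 0.0
pot dome ([387, 24, 37, 40, 1150], array([404.9,  43.9]), array([-0.0007, -0.1416]))Traceback (most recent call last):
  File "<stdin>", line 8, in <module>
  File "<stdin>", line 6, in col
    return _wrapfunc(a, 'argmax', axis=axis, out=out, **kwds)
    return bound(*args, **kwds)
ValueError: attempt to get argmax of an empty sequence
```

Run:
```python
from h import *
H=np.array([.562,.083]);a=.068;hf=lambda X:np.array([(X-H)@[np.cos(a),np.sin(a)],(X-H)@[-np.sin(a),np.cos(a)]]).round(4)
def col(I,P,lo,hi,g,r,z):
    q=proj(P,g)[0];k=np.zeros(I.shape[:2],np.uint8);cv2.circle(k,tuple(q.astype(int).tolist()),r,255,-1)
    n,_,st,c=cv2.connectedComponentsWithStats(cv2.inRange(cv2.cvtColor(I,cv2.COLOR_BGR2HSV),lo,hi)&k)
    if n<2: return q,'none'
    i=1+np.argmax(st[1:,4]);return q.round(),st[i].tolist(),c[i].round(1),hf(atz(P,c[i],z))
s=readout.state();p=get_image('wrist');P=cam(p,s)[0]
print('transformer',col(p['img'],P,(20,120,90),(32,255,255),(.562,.083,.0605),15,.0605))
e,X=reel(p['img'],P,(.553,.211,.04));print('reel',hf(X),np.round(e[1],1))
# w15 pose reused
T={'eef_pos':np.array([.6397,.088,.2271]),'tcp_rot':[.999,.033,.004,0]};P15=cam(p,T)[0]
print('flux w15',col(cv2.imread('pics/w15.png'),P15,(0,0,0),(180,255,80),(.638,.088,.073),18,.073))
ob={}
for n in('scene','side'):
    q=get_image(n);ob[n]=q;Q=cam(q)[0]
    print(n,'flux exp',proj(Q,(.638,.088,.04)).round(),[(np.round(d['location']).tolist(),round(d['conf'],2)) for d in recognise(q,'flux_bottle')])
    print('  cap',col(q['img'],Q,(0,0,0),(180,255,80),(.638,.088,.065),8,.065))
    for l,g in [('tip_cleaner',(.5716,-.0581,.03)),('solder_reel',(.5533,.211,.02)),('board',(.562,.083,.045))]:
        print('  ',l,proj(Q,g).round().tolist(),[(np.round(d['location']).tolist(),round(d['conf'],2)) for d in recognise(q,l)])
```

```text
transformer (array([293.,  43.]), [283, 32, 20, 23, 451], array([292.6,  42.9]), array([-0.0004,  0.    ]))
reel [1.000e-04 1.283e-01] [32.6 37.8]
flux w15 (array([319., 185.]), [308, 174, 22, 25, 432], array([318.8, 186.4]), array([0.0751, 0.0003]))
scene flux exp [[311. 247.]] [([313.0, 248.0], 0.63)]
  cap (array([311., 242.]), [305, 236, 13, 11, 72], array([311.9, 241.4]), array([ 0.0714, -0.0001]))
   tip_cleaner [[292.0, 211.0]] [([292.0, 211.0], 0.9)]
   solder_reel [[361.0, 256.0]] [([362.0, 256.0], 0.7)]
   board [[326.0, 230.0]] [([300.0, 281.0], 0.96), ([256.0, 174.0], 0.65), ([278.0, 121.0], 0.63), ([327.0, 230.0], 0.59)]
side flux exp [[360. 170.]] [([357.0, 170.0], 0.54), ([350.0, 208.0], 0.23)]
  cap (array([360., 164.]), [357, 160, 8, 9, 57], array([360.4, 164.2]), array([ 0.0759, -0.0019]))
   tip_cleaner [[345.0, 204.0]] [([346.0, 204.0], 0.71), ([372.0, 137.0], 0.16)]
   solder_reel [[329.0, 153.0]] [([331.0, 155.0], 0.55)]
   board [[336.0, 171.0]] [([219.0, 338.0], 0.88), ([336.0, 272.0], 0.68), ([334.0, 184.0], 0.67), ([385.0, 171.0], 0.49)]
```

All placements check out in the holder frame: the board is on centre, the pot at (-1,-142), the reel at (0,128), and the flux bottle upright at (75,0) mm. Handing in.

```bash
python3 -c "
from station import close_job
print(close_job())"
```

```text
the job is handed in; nothing more can be done
None
```

The job is handed in, done in the order asked in about 35 s: the board is flat and centred on the jaws within 1 mm, the tip cleaner is midway to the iron stand, and the reel and flux bottle stand about 20 mm clear of the holder.

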